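# Hang the stop on the cup tray and hold the spring pusher back for restocking

### The job

The cup tray on the counter is empty and a colleague is about to refill it. Hang the loose aluminium stop (the sheet bent into an upside-down U) over the tray's raised crossbar so that it straddles the bar and hangs there on its own; then take the tray's spring-loaded pusher by its upright tab and pull it back towards you until its pointer is level with the black rider clipped to the side of the tray, and keep it there: finish while still holding the pusher, since the spring takes it away if you let go. Do not shift the rider, and leave the cups and other things on the counter where they stand.

Things in the scene. Friction and masses are not known exactly. Their poses are not given: they have to be found in the camera images.
- tray: fixed shelf-pusher tray of aluminium, 360 long (its x) x 134 wide (its y), side walls 45 tall; origin at the centre of its underside on the table; its x axis runs along it away from the robot to the crossbar end, y to its left, turned up to 0.3 rad about vertical. Two posts 16 x 6, 132 tall, stand at x = +140, y = -74 and +74 and carry the crossbar. All fixed to the table
- bar_mid (a point): middle of the crossbar: a level round steel bar 12 in diameter along the tray's y, 142 free between the posts, its axis 125 above the table; axes as the tray's
- stop: loose stop: aluminium sheet 4 thick bent to an upside-down U, 90 wide (its y), 34 thick outside and 26 wide inside (its x), 64 tall, 0.11 to 0.22 kg; stands on its two legs' edges at the start, to the left or right of the tray, turned any way up to 0.7 rad; origin at the centre of its underside between the legs, z up. Can be gripped from above across the 34 mm. Both ways round are the same
- stop_crest (a point): middle of the underside of the stop's top web, 60 above the stop's origin, 4 below its top; rests 6 above the bar's axis when hung
- pusher: pusher of grey plastic that slides in the tray along the tray's x; origin at table height under its middle; at rest it stands at tray x = +20; pulled, it moves towards the tray's -x (the robot's side), up to 125. A spring pulls it back with 4.2 N at rest, growing by 0.7 N per 10 mm. It has an upright plate 6 thick (x), 112 wide, 82 tall; its grip tab rises from the plate's top in the middle
- tab_top (a point): centre of the top of the pusher's tab: 12 thick along the tray's x, 36 wide along y, free upright height 53 (from 82 to 135 above the table), clear on all sides. Pinch it from above
- pointer_tip (a point): tip of the pusher's pointer, a small dark bar 5 wide that sticks out over the tray's left (+y) wall, 54 above the table, fixed to the pusher in line with its tab and plate
- rider: black rider block 16 (x) x 24 (y) x 30 tall, thin pale line across its top, clipped outside the tray's left (+y) wall: the mark to pull to; origin in its underside, 8 from its face to the tray, 30 above the table; axes as the tray's; its place differs each time, 45 to 90 behind (-x of) the pointer's rest place; stiff to slide (12 N), not to be moved. The pointer passes beside it without touching
- cup_spot: bystander: pale grey mug 90 wide, 75 tall; it stands to the left or right of the tray, on the side away from the stop (mm). Origin under its centre
- cup_left: bystander: amber-yellow mug 100 wide, 65 tall, far left (mm). Origin under its centre
- cup_right: bystander: green mug 100 wide, 70 tall, far right (mm). Origin under its centre
- cup_near: bystander: coral mug 90 wide, 75 tall, near left, beside the rack (mm). Origin under its centre
- bowl_left: bystander: pale yellow bowl 116 wide, 55 tall, at the left (mm). Origin under its centre
- card_stand: bystander: empty L-shaped card stand of the same aluminium sheet as the stop, 50 x 80 foot and one upright 74 tall (only ONE upright: not the stop), at the right (mm). Origin under its centre
- jar: bystander: amber glass jar 72 wide, 100 tall, at the right (mm). Origin under its centre
There are look-alikes about, which are no part of the job. What is shaped like the stop but brown or green is not meant.

How it is judged (in metres and radians):
On the way, in this order (a step that is already met when the one before it is completed fails the run):
1. the stop hangs over the crossbar, let go and still (x of stop_crest in the frame of bar_mid between -0.013 and 0.013 m and y of stop_crest in the frame of bar_mid between -0.04 and 0.04 m and z of stop_crest in the frame of bar_mid between 0.002 and 0.013 m and angle between the y axis of stop and the y axis of tray, either way round below 0.3 rad and angle between stop's own z axis and vertical below 0.35 rad and contact force between each of the arm, the fingers and stop below 0.2 N and linear speed of stop below 0.04 m/s), for 0.3 s.
2. the pusher is held with its pointer level with the rider (x of pointer_tip in the frame of rider between -0.008 and 0.008 m and linear speed of pusher below 0.02 m/s and contact force between the fingers and pusher above 2 N), for 0.3 s.
At the end, for the whole second after the job is handed in: Stop hangs on the crossbar, web on the bar, within 40 mm of its middle, 0.3 rad of its line and 0.35 rad of upright, still, untouched by the robot and not bearing on the pusher; the fingers hold the pusher (over 2 N), still, pointer within 8 mm of the rider's centre along the tray (all of step 1 and all of step 2 and contact force between pusher and stop below 0.2 N); the arm keeps its last pose, push and grip.
It fails at once if the rider is shifted along the tray by more than 4 mm (distance of rider from where it was at the start of the episode above 0.004 m).
It fails at once if a bystander is shifted by more than 25 mm or tipped (distance of any of cup_spot, cup_left, cup_right, cup_near, bowl_left, card_stand, jar from where it was at the start of the episode above 0.025 m or angle between any of cup_spot, cup_left, cup_right, cup_near, bowl_left, card_stand, jar's own z axis and vertical above 0.5 rad).
It also fails if it takes over 58 s, if anything falls off the work surface, if the arm or the gripper's body presses on something with over 40 N, if the wrist force passes 120 N, or if a joint passes its speed limit or range.

### The arm

A 6-joint arm with a two-finger parallel gripper is mounted at the origin on the work surface. World frame = base frame: x ahead of the robot, y to its left, z up, the work surface at z = 0. Lengths are in mm, angles in rad, forces in N, time in s.
With the tool pointing down it reaches from about 350 to 975 mm from the base axis. Payload 7.1 kg.
Tool frame: the origin (TCP) lies midway between the tips of the shut fingers; the grasp point (between the pads) lies 19 mm behind it; z points along the fingers, y is the line along which they close (so a half turn about z gives the same grasp; the last joint's range is limited). The gripper opens to 88 mm and grips with 3 to 60 N. Pads are 20 mm wide; open, the fingers measure 115 mm over their backs; the gripper's body (75 mm by 178 mm) begins 61 mm behind the grasp point.
Start: joints at [-1.298, 0.423, 1.63, -0, 1.089, -0.019], TCP at [179.816, -598.557, 222.675] pointing down, gripper open.
Joint ranges: [-3, 3], [-0.9, 2.11], [0.09, 2.58], [-1.31, 4.45], [0.11, 2.69], [-2.54, 2.54]. Speed limits (rad/s): [2.39, 2.39, 3.01, 3.14, 3.14, 3.14].

### API

Orientations are given as [roll, pitch, yaw] about the fixed x, y, z axes, in that order (R = Rz(yaw) Ry(pitch) Rx(roll)).
In Python, from rig import move_ptp, move_l, set_joints, set_gripper, wait, inverse_kinematics, get_obs, grab_frame, camera_params, PlanningError, job_done gives the robot as it stands. Calls block until the motion is done:
- move_ptp(position, orientation): joint-space move of the TCP to a pose.
- move_l(position, orientation=None, velocity=150, force_limit=None): straight line of the TCP; orientation=None keeps the orientation; velocity is the mean speed in mm/s. With force_limit (N) it stops when the force on the tool has changed by that much, and returns True; else False.
- set_joints(angles): joint-space move.
- set_gripper(opening): opening from 0.0 (shut) to 1.0 (fully open); the grip force is fixed at half the most; returns when the fingers have stopped.
- wait(seconds).
- inverse_kinematics(position, orientation): joint angles nearest the present ones, or None.
- get_obs(): the state.
- grab_frame(name): name is "side" or "top"; returns the picture (400x640x3 uint8, red, green, blue); there is no depth.
- camera_params(name): a dict with "fx", "fy", "cx", "cy" (pixels), "k1" (the pictures are not rectified: a ray, as slopes to the right and down, at radius r is drawn at 1 + k1 r^2 times it, then the intrinsics apply), "rvec" (rotation vector, rad) and "tvec" (3), from world to camera coordinates, as OpenCV has them. Camera axes: x right, y down, z forward; pixel columns grow to the right and rows downward; lengths in mm; the calibration is good to about 2 mm. A picture is of the moment at which its call begins. camera_params takes no time and is no camera call.
A pose or a line that the arm cannot do raises PlanningError and nothing moves.
- job_done(): hands the job in; it is judged then, once.
The state is a dict: "clock": time; "joint_positions": joint angles; "joint_velocities": joint speeds; "tau": joint torques, N m; "eef_pos": TCP position; "ee_rot": TCP orientation; "wrist_force": force on the tool from outside, world axes, zero at the start; "moment": the same for the moment, N m; "finger_gap": opening from 0.0 (shut) to 1.0 (fully open); "gripper_force": force on a finger pad.
Only numpy, scipy, OpenCV 4.12 (cv2) and the standard library are available. Lean on these libraries where they do the work, as an engineer would, in place of code of your own. Each camera call takes 0.05 s, during which the arm holds its last target. There are 200 camera calls.

## Working session

There is one attempt and no reset: what is moved stays moved. The work goes in short steps, each a Python script; the robot and the scene stay as the last script left them, time stands still between calls to the robot, and variables do not carry over. Pictures are saved under pics/ and viewed, at most 10 in all, crops included, and the job is handed in when it is done.

```bash
ls; mkdir -p pics; python3 - <<'E'
from rig import *
import cv2
for n in("top","side"):
    f=grab_frame(n); cv2.imwrite(f"pics/{n}0.png",f[:,:,::-1]); print(n,camera_params(n))
o=get_obs(); print(o['clock'],o['ee_rot'],o['wrist_force'])
E
```

```text
pics
top {'fx': 501.8169547321373, 'fy': 501.8169547321373, 'cx': 314.7353988861072, 'cy': 192.19912162883375, 'k1': -0.1109242483922885, 'rvec': array([ 2.10114973, -2.12644485,  0.20036616]), 'tvec': array([  -6.1544129 ,  548.25447297, 1750.77292594])}
side {'fx': 432.13257882991087, 'fy': 432.13257882991087, 'cx': 317.45755389915286, 'cy': 206.03138554404626, 'k1': -0.008945183652203925, 'rvec': array([ 0.29127213, -2.69997035,  1.33591939]), 'tvec': array([ 490.69770517,  171.33439691, 1258.99814249])}
0.1 [-3.14017751e+00 -3.43490258e-05  2.91757433e-01] [ 0.0149033  -0.87154268 -0.60493148]
```

View pics/top0.png

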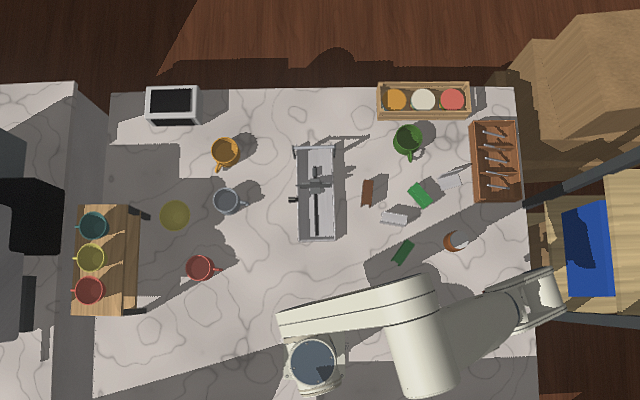

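View pics/side0.png

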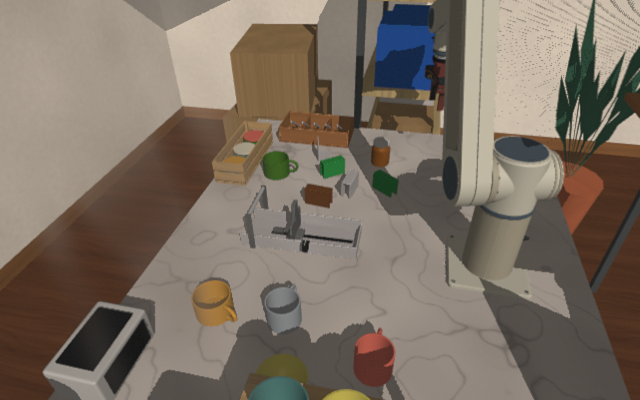

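The top view shows the tray at about (320,192), its crossbar near row 150, the pusher near (317,185) and the rider at about (293,199). The grey stop is at (394,217); the brown and green pieces are look-alikes, and the card stand is at (455,178). In the side view the stop is at (350,184) and the rider at (305,246). I'll zoom in on both.

```bash
python3 - <<'E'
import cv2
a=cv2.imread('pics/top0.png')[130:250,280:440]; cv2.imwrite('pics/top1.png',cv2.resize(a,None,fx=5,fy=5,interpolation=cv2.INTER_CUBIC))
a=cv2.imread('pics/side0.png')[165:265,235:368]; cv2.imwrite('pics/side1.png',cv2.resize(a,None,fx=6,fy=6,interpolation=cv2.INTER_CUBIC))
E
```

```text
(no output)
```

View pics/top1.png

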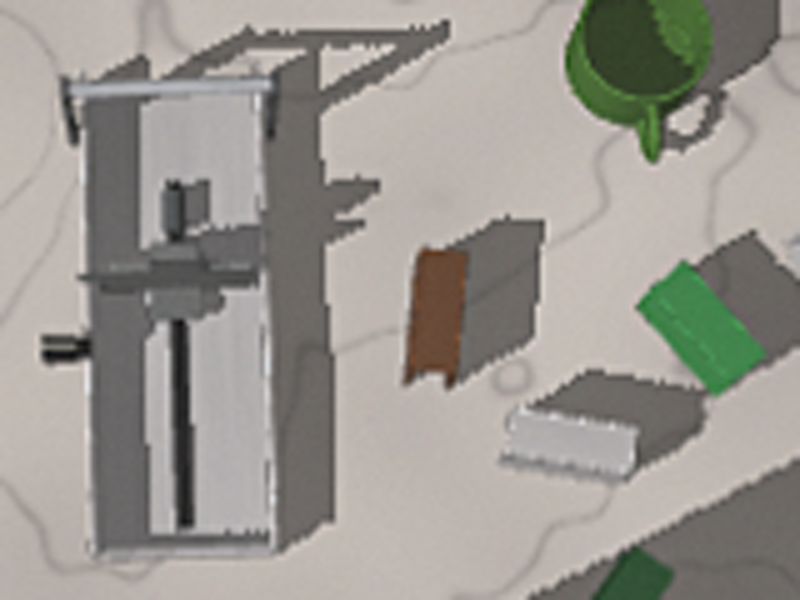

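View pics/side1.png

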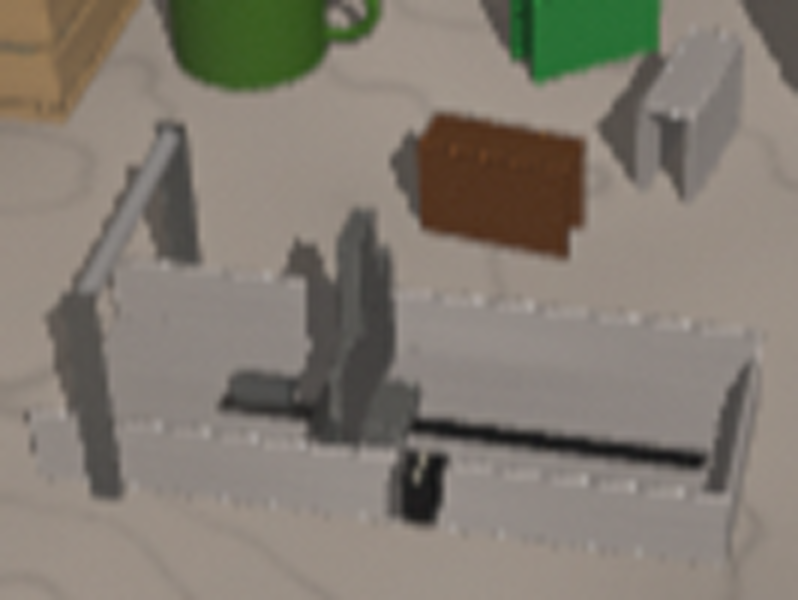

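The top crop shows bar ends near (70,88) and (272,84), plate row 272 and the rider line at (62,349). The stop web has corners at about (515,408), (637,430), (632,472) and (508,450). In the side crop the bar runs (90,288)–(172,135), the tab top is at (362,212), the rider line at (422,466), and the stop web corners are (650,108), (690,112), (740,40) and (702,28). Next I'll triangulate these.

```bash
cat > geo.py <<'E'
import numpy as np, cv2
from rig import *
class Cam:
    def __init__(s,n):
        p=camera_params(n); s.R=cv2.Rodrigues(p['rvec'])[0]; s.t=np.array(p['tvec']); s.c=-s.R.T@s.t
        s.K=np.array([[p['fx'],0,p['cx']],[0,p['fy'],p['cy']],[0,0,1]]); s.d=np.array([p['k1'],0,0,0,0.])
    def norm(s,uv): return cv2.undistortPoints(np.array(uv,float).reshape(-1,1,2),s.K,s.d).reshape(-1,2)
    def plane(s,uv,z):
        q=s.norm(uv); r=np.c_[q,np.ones(len(q))]@s.R
        return s.c+r*((z-s.c[2])/r[:,2])[:,None]
    def proj(s,P): return cv2.projectPoints(np.array(P,float).reshape(-1,3),cv2.Rodrigues(s.R)[0],s.t,s.K,s.d)[0].reshape(-1,2)
T,S=Cam('top'),Cam('side')
def tri(ut,us):
    P=cv2.triangulatePoints(np.c_[T.R,T.t],np.c_[S.R,S.t],T.norm(ut).T,S.norm(us).T)
    X=(P[:3]/P[3]).T
    return X, np.linalg.norm(T.proj(X)-ut,axis=1), np.linalg.norm(S.proj(X)-us,axis=1)
ct=lambda p:(np.array(p,float)+.5)/5-.5+[280,130]
cs=lambda p:(np.array(p,float)+.5)/6-.5+[235,165]
E
python3 - <<'E'
from geo import *
np.set_printoptions(precision=1,suppress=True)
print('cams',T.c,S.c)
t=ct([[70,90],[272,85],[62,349],[515,408],[637,430],[632,472],[508,450]])
s=cs([[90,288],[172,135],[422,466],[650,108],[702,28],[740,40],[690,112]])
for n,a,b,c in zip('barL barR rider s1 s2 s3 s4'.split(),*tri(t,s)): print(n,a,b,c)
print('stop top-plane',T.plane(t[3:],64),S.plane(s[3:],64))
print('bar',T.plane(t[:2],125),S.plane(s[:2],125)); print('rider',T.plane(t[2:3],60),S.plane(s[2:3],60))
print('tab side',S.plane(cs([[362,212]]),135), T.proj(S.plane(cs([[362,212]]),135)))
# tray wall edges z=45
print('walls top',T.plane(ct([[93,545],[275,543],[85,130],[262,130]]),45))
E
```

```text
cams [ 194.   -25.8 1824.1] [263.4 981.6 906.8]
barL [692.3  58.9 130.6] 0.3121062727669904 0.37364770078094917
barR [697.2 -82.9 123.9] 0.035072991978371215 0.03853824526117093
rider [523.7  69.3  53.6] 0.20097452557501783 0.24468113129906613
s1 [ 472.  -254.1   58.2] 0.8667692063276725 0.8939328530391298
s2 [ 455.  -340.1   61.6] 0.7185407341837662 0.7084974799159961
s3 [ 428.2 -335.6   58.4] 0.07393864019231053 0.07258813822380798
s4 [ 444.4 -247.3   62.8] 0.0070418078971911675 0.007216964927434834
stop top-plane [[ 474.2 -253.2   64. ]
 [ 457.2 -339.6   64. ]
 [ 427.2 -334.6   64. ]
 [ 444.2 -247.1   64. ]] [[ 467.4 -245.1   64. ]
 [ 451.8 -335.8   64. ]
 [ 427.4 -327.    64. ]
 [ 444.1 -245.5   64. ]]
bar [[695.1  59.4 125. ]
 [696.8 -82.8 125. ]] [[694.2  52.4 125. ]
 [696.8 -81.4 125. ]]
rider [[521.8  68.9  60. ]] [[522.5  76.   60. ]]
tab side [[575.5 -21.9 135. ]] [[317.1 179.8]]
walls top [[382.5  48.   45. ]
 [382.4 -81.4  45. ]
 [687.9  52.5  45. ]
 [686.2 -77.5  45. ]]
```

```bash
python3 - <<'E'
from geo import *
pi=np.pi
for yaw in(1.386,-1.756):
    print(yaw,[inverse_kinematics(p,[pi,0,yaw]) for p in([450,-292,200],[450,-292,38])],inverse_kinematics([696,-12,110],[pi,0,yaw+.198]),inverse_kinematics([520,-13,95],[pi,0,yaw+.198]))
yaw=1.386
if inverse_kinematics([450,-292,38],[pi,0,yaw]) is None: yaw=-1.756
move_ptp([450,-292,200],[pi,0,yaw]); set_gripper(.75)
move_l([450,-292,100],velocity=150)
cv2.imwrite('pics/pre.png',np.hstack([cv2.resize(grab_frame(n)[a:a+120,b:b+120,::-1],(400,400),interpolation=cv2.INTER_CUBIC) for n,a,b in(('top',150,330),('side',120,290))]))
o=get_obs(); print(o['clock'],o['eef_pos'],o['ee_rot'],o['finger_gap'],o['wrist_force'])
E
```

```text
1.386 [array([-0.59777898,  0.32322513,  1.84459532,  0.        ,  0.97377221,
       -0.41298265]), array([-5.97778978e-01,  5.81267298e-01,  1.92101962e+00, -4.44089210e-16,
        6.39305740e-01, -4.12982651e-01])] [-3.43356644e-02  6.52453399e-01  1.52519579e+00 -4.44089210e-16
  9.63943461e-01 -4.75393376e-02] [-4.78742570e-02  4.63760055e-01  1.94169563e+00 -4.44089210e-16
  7.36136971e-01 -6.10779302e-02]
-1.756 [None, None] None None
3.0833 [ 450.71311829 -292.48181246  101.06292366] [3.13973622e+00 8.23424384e-04 1.38602054e+00] 0.7454228934784929 [-0.38327837  0.67512296  0.87945065]
```

View pics/pre.png

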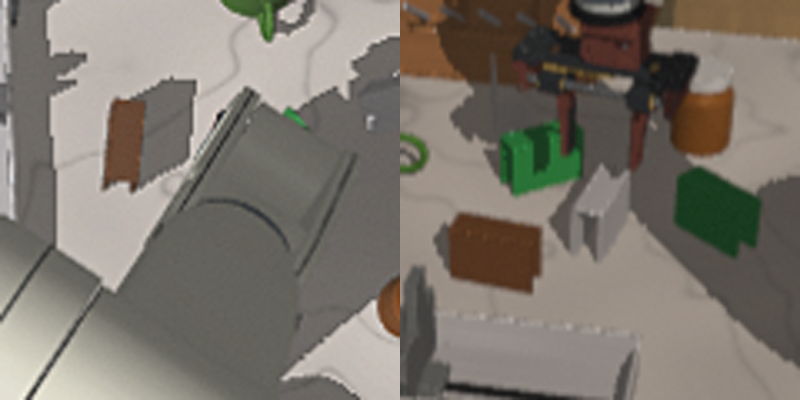

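In this view the fingers (side half, about (568,140) and (638,165)) straddle the stop with space on both sides. I'll grasp it now.

```bash
python3 - <<'E'
from geo import *
pi=np.pi
def st(m):
    o=get_obs(); print(m,round(o['clock'],2),o['eef_pos'].round(1),o['ee_rot'].round(3),round(o['finger_gap'],3),o['wrist_force'].round(1),o['gripper_force'])
print(move_l([450,-292,39],velocity=100,force_limit=15)); st('down')
set_gripper(0); st('grip')
move_l([450,-292,230],velocity=200); st('lift')
move_ptp([696,-12,240],[pi,0,1.584]); wait(.3); st('over')
cv2.imwrite('pics/over.png',np.hstack([cv2.resize(grab_frame(n)[a:a+120,b:b+120,::-1],(400,400),interpolation=cv2.INTER_CUBIC) for n,a,b in(('top',110,260),('side',140,220))]))
E
```

```text
False
down 3.84 [ 450.2 -292.2   39.2] [3.141 0.    1.386] 0.749 [0.5 0.3 0.1] 0.0
grip 4.44 [ 450.  -292.1   39.2] [3.142 0.    1.386] 0.388 [-1.2 -0.   2.5] 29.81325387954712
lift 5.55 [ 449.3 -291.5  228.8] [-3.140e+00 -1.000e-03  1.386e+00] 0.388 [ 0.   1.  -2.5] 29.81934741139412
over 7.24 [695.8 -12.9 240.2] [3.141 0.    1.583] 0.385 [-0.3 -0.7 -1.7] 29.819209724664688
```

View pics/over.png

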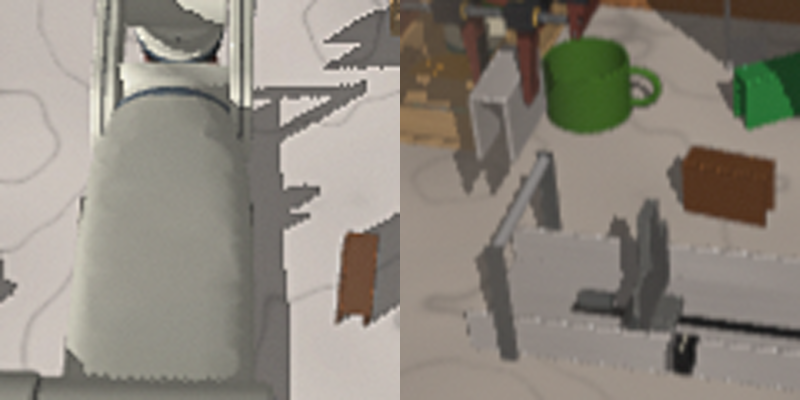

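The stop is held (gap 34 mm), upright in the side half at about (495,105), above the bar. Next I'll lower it until it makes contact.

```bash
cat >> geo.py <<'E'
def st(m):
    o=get_obs(); print(m,round(o['clock'],2),o['eef_pos'].round(1),o['ee_rot'].round(3),round(o['finger_gap'],3),o['wrist_force'].round(1),o['gripper_force'])
E
python3 - <<'E'
from geo import *
move_l([696,-12,160],velocity=120,force_limit=15); st('a')
print(move_l([696,-12,106],velocity=35,force_limit=6)); st('contact')
cv2.imwrite('pics/low.png',cv2.resize(grab_frame('side')[165:265,225:358,::-1],None,fx=6,fy=6,interpolation=cv2.INTER_CUBIC))
E
```

```text
a 8.16 [696.6 -12.  160.7] [3.14  0.    1.584] 0.382 [ 0.4  0.4 -0.9] 29.81945648789406
True
contact 9.45 [695.9 -12.  109.8] [-3.141 -0.     1.584] 0.389 [ 0.5 -0.1  4.5] 29.966575847938657
```

View pics/low.png

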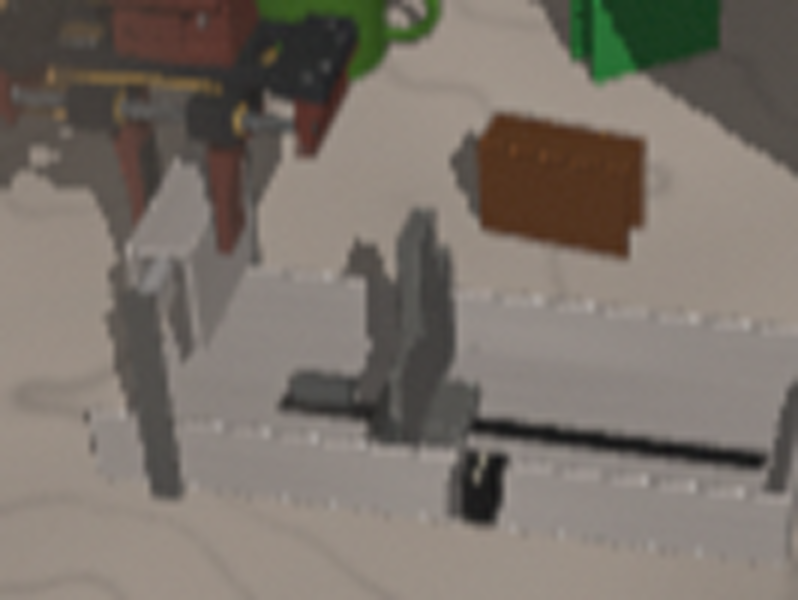

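Contact came at z = 109.8 (110 expected), and the bar enters the U at about (150,265). I'll release, go up, check, and measure the tab with the arm out of the way.

```bash
python3 - <<'E'
from geo import *
set_gripper(.8); move_l([696,-12,240],velocity=150); st('up')
move_ptp([480,-250,260],[np.pi,0,1.584]); wait(.2); st('clear')
t=grab_frame('top')[:,:,::-1];s=grab_frame('side')[:,:,::-1]
cv2.imwrite('pics/t2.png',t);cv2.imwrite('pics/s2.png',s)
a=cv2.resize(t[140:210,285:345],(0,0),fx=6.6,fy=6.6,interpolation=cv2.INTER_CUBIC)
b=cv2.resize(s[180:250,240:310],(0,0),fx=5.7,fy=5.7,interpolation=cv2.INTER_CUBIC)
print(a.shape,b.shape);h=min(a.shape[0],b.shape[0])
cv2.imwrite('pics/hung.png',np.hstack([a[:h],b[:h]]))
E
```

```text
up 11.26 [695.3 -12.  238.8] [-3.137 -0.     1.584] 0.801 [-0.7  0.9 -0.9] 0.0
clear 12.68 [ 480.8 -249.4  259.8] [-3.142 -0.     1.585] 0.801 [0.1 0.4 0.4] 0.0
(462, 396, 3) (399, 399, 3)
```

View pics/hung.png

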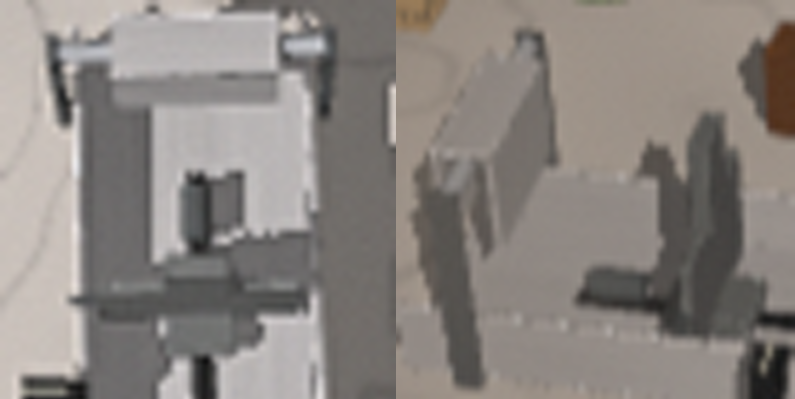

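The stop hangs over the bar near its middle: the left half shows its web at (195,48) and the right half shows it upright. The tab top is at about (202,270) left and (312,118) right, and the pointer tip at (75,300) left.

```bash
python3 - <<'E'
from geo import *
np.set_printoptions(precision=1,suppress=True)
t=(np.array([[202.,270],[75,300]])+.5)/6.6-.5+[285,140]; s=(np.array([[312.,118]])+.5)/5.7-.5+[240,180]
X=tri(t[:1],s); print('tab',*X,'ptr z54',T.plane(t[1:],54))
p=X[0][0]; assert abs(p[2]-135)<8 and abs(p[0]-577)<8 and abs(p[1]+13.5)<8
move_ptp([576,-13.5,220],[np.pi,0,1.584]); st('above')
print(move_l([576,-13.5,97],velocity=90,force_limit=8)); st('down')
set_gripper(0); wait(.3); st('grip')
E
```

```text
tab [[573.9 -15.1 138.4]] [0.4] [0.5] ptr z54 [[575.5  54.8  54. ]]
above 13.79 [575.9 -14.3 220.1] [3.1 0.  1.6] 0.798 [-0.4 -0.7 -0.3] 0.0
False
down 15.31 [576.5 -13.5  97.6] [3.1 0.  1.6] 0.801 [-0.6 -0.3  0. ] 0.0
grip 16.53 [575.7 -13.5  97. ] [-3.1  0.   1.6] 0.137 [-3.4  0.1  1.6] 29.998729526996613
```

```bash
python3 - <<'E'
from geo import *
d=52.5; c,s=np.cos(.013),np.sin(.013)
print(move_l([576-d*c,-13.5-d*s,97],velocity=40,force_limit=40)); wait(.5); st('pulled')
t=grab_frame('top')[:,:,::-1];f=grab_frame('side')[:,:,::-1]
cv2.imwrite('pics/t3.png',t);cv2.imwrite('pics/s3.png',f)
a=cv2.resize(t[180:220,280:320],(400,400),interpolation=cv2.INTER_CUBIC)
b=cv2.resize(f[220:260,280:320],(400,400),interpolation=cv2.INTER_CUBIC)
cv2.imwrite('pics/pull.png',np.hstack([a,b]))
E
```

```text
False
pulled 18.49 [525.  -14.4  97. ] [3.138 0.    1.584] 0.135 [ 7.5 -1.2 -8.8] 30.00058114528656
```

View pics/pull.png

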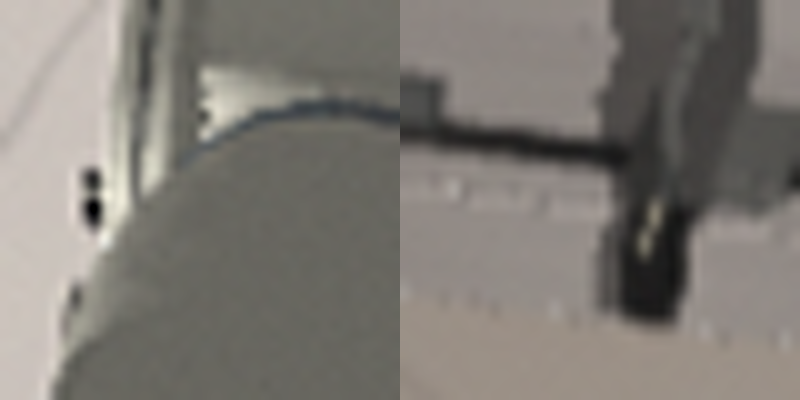

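The side half shows the rider line at (660,205)–(643,248), in line with the foot of the plate and pointer, and the rider hasn't moved. Rays put the pointer 0–3 mm short, so I'll pull 1.5 mm more, confirm that the stop still hangs, and hand in.

```bash
python3 - <<'E'
from geo import *
move_l([522.0,-14.2,97],velocity=10); wait(.8); st('final')
a=cv2.imread('pics/s2.png')[180:225,240:275].astype(int); b=grab_frame('side')[180:225,240:275,::-1].astype(int)
print('stop change',abs(a-b).mean())
job_done()
E
```

```text
final 19.69 [523.5 -14.5  97. ] [3.138 0.    1.584] 0.133 [ 9.  -1.7 -8.2] 30.000661611557007
stop change 7.607195767195767
the job is handed in; nothing more can be done
```

The job is handed in, with no verdict returned: I saw the stop hanging over the crossbar before the pull, though my last image check of it was inconclusive (some change in that patch, possibly the arm's shadow); the pusher is still gripped, its pointer estimated within about 2 mm of the rider, which had not moved.

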